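# Seat the crank of the tin music box

### The job

Lift the hand crank out of its wooden rest and push it, square end down, into the socket on top of the tin music box until it bottoms, with the groove round its shank level with the socket's rim. If it stops with the groove standing well proud, the square end has not found the drive inside: turn the crank a little under light pressure until it drops in, then press it firmly home without ever forcing it. Let go of it there, standing upright, and leave the other things on the table where they are.

Things in the scene. Friction and masses are not known exactly. Their poses are not given: they have to be found in the camera images.
- crank_hub (a point): Centre of the grip hub of the loose steel hand crank (about 150 g). The hub is an upright square block 18 x 18 mm, 40 mm tall (20 mm above and below this point). z is the shank's axis, up; x points along the crank arm. Pinch the hub from above across y (fingers on its two y faces): the arm and knob stand in the way on the +x side.
- crank_knob (a point): Centre of the crank's round upright wooden knob, 16 mm across, 26 mm tall (its top 8 mm below the hub's top), 53 mm out along +x from the shank's axis. The arm to it is a bar 12 mm wide and 6 mm thick, its underside 20 mm below crank_hub. Axes as crank_hub.
- crank_groove (a point): Point on the crank's axis at the middle of the dark groove (2 mm wide) round the shank, 34 mm below crank_hub and 36 mm above the end face. The shank is straight and round, 18 mm in diameter. 10 mm above the groove is the underside of a round flange, 34 mm across and 4 mm thick. Axes as crank_hub.
- crank_tip (a point): Centre of the crank's end face, 70 mm below crank_hub. The lowest 16 mm of the shank is square, 12 x 12 mm, its flats facing along x and y of the crank; its last 1.5 mm are reduced to 11.4 x 11.4 mm. Axes as crank_hub.
- crank: The whole loose crank; origin at the centre of its end face, axes as crank_hub.
- rest_top (a point): Centre of the top of the fixed wooden rest, a 70 x 70 mm block 56 mm tall with an upright hole of 24 mm diameter right through; the crank stands in it with its flange lying on the block's top, its end face 46 mm below the top. z up.
- musicbox: The fixed tin music box, 130 (x) x 100 (y) x 60 mm tall, with a square brass boss 44 x 44 mm rising 12 mm from the middle of its lid; the socket goes down the boss. Origin under its centre on the table, z up. The works are harmed if the crank ever presses on the box with more than 40 N.
- socket_rim (a point): Centre of the socket's round mouth, at the rim on top of the boss, 72 mm above the table; z up, out of the socket. The mouth has a 3 mm chamfer; the bore below it is round, 19.5 mm in diameter.
- drive_top (a point): On the socket's axis, 22 mm below the rim, where the round bore ends on the flat top of the drive. In it is a square socket 13.5 mm wide, at an angle about z that is unknown and new each time (it repeats every 90 degrees and takes the crank within about 6 degrees either way). Not lined up, the crank stops here with its groove 14 mm above the rim. The drive itself turns only with about 0.3 N m.
- socket_bottom (a point): The blind bottom of the square socket, 14 mm below drive_top, 36 mm below the rim: here the crank's groove is level with the rim. Once lined up the crank drops 6 mm freely, then pushes a stiff follower down the last 8 mm: about 5 N at a slow push (0.3 N more for every 10 mm/s), then it is firm. It stays where pushed. The whole drive is sprung: it gives about 1 mm per 6 N and comes back.
- bell: Bystander: bronze bell-shaped weight, 42 mm across, 52 mm tall; origin at the middle of its underside.
- cup: Bystander: small stoneware sake cup, 48 mm across, 36 mm tall; origin at the middle of its underside.
- sake: Bystander: stoneware sake bottle, 80 mm across, 132 mm tall; origin at the middle of its underside.
- piececase: Bystander: lidded horn case for shogi pieces, 80 x 115 x 49 mm; origin at the middle of its underside.
- tray: Bystander: round lacquered tray, 180 mm across, 18 mm tall; origin at the middle of its underside.
- piece_a: Bystander: wedge-shaped wooden shogi piece, about 24 mm, 8 mm thick, lying flat; origin at its underside.
- piece_b: Bystander: wedge-shaped wooden shogi piece, about 22 mm, 8 mm thick, lying flat; origin at its underside.

How it is judged:
On the way, in this order (a step that is already met when the one before it is completed fails the run):
1. the crank is lifted clear out of its rest (z of crank_tip in the frame of rest_top above 0.003 m), for 0.1 s.
2. the crank's end is in the socket's bore, upright, at least 15 mm below the rim (z of crank_tip in the frame of socket_rim below -0.015 m and horizontal distance between crank_tip and socket_rim below 0.004 m and angle between crank_hub's own z axis and vertical below 0.15 rad), for 0.1 s.
At the end, for the whole second after the job is handed in: The crank stands released and still in the socket, bottomed: its groove level with the rim (no more than 2 mm above or 3 mm below), on the socket's axis within 3 mm, upright within 0.1 rad (z of crank_groove in the frame of socket_rim between -0.003 and 0.002 m and horizontal distance between crank_groove and socket_rim below 0.003 m and angle between crank_hub's own z axis and vertical below 0.1 rad and linear speed of crank below 0.01 m/s); the robot touches nothing.
It fails at once if the crank presses on the music box with more than 40 N (contact force between crank and musicbox above 40 N).
It fails at once if the crank tips over (more than 0.6 rad) (angle between crank_hub's own z axis and vertical above 0.6 rad).
It fails at once if a bystander is shifted more than 25 mm (distance of any of bell, cup, sake, piececase, tray, piece_a, piece_b from where it was at the start of the episode above 0.025 m).
It fails at once if a standing bystander is tipped over (angle between any of bell, cup, sake's own z axis and vertical above 0.5 rad).
It also fails if it takes over 64 s, if anything falls off the work surface, if the arm or the gripper's body presses on something with over 40 N, if the wrist force passes 120 N, or if a joint passes its speed limit or range.

### The arm

A 7-joint arm with a two-finger parallel gripper is mounted at the origin on the work surface. World frame = base frame: x ahead of the robot, y to its left, z up, the work surface at z = 0. Lengths are in m, angles in rad, forces in N, time in s.
With the tool pointing down it reaches from about 0.4 to 0.85 m from the base axis. Payload 10.4 kg.
Tool frame: the origin (TCP) lies midway between the tips of the shut fingers; the grasp point (between the pads) lies 19 mm behind it; z points along the fingers, y is the line along which they close (so a half turn about z gives the same grasp; the last joint's range is limited). The gripper opens to 87 mm and grips with 3 to 60 N. Pads are 19 mm wide; open, the fingers measure 117 mm over their backs; the gripper's body (75 mm by 190 mm) begins 51 mm behind the grasp point.
Start: joints at [-0.023, 0.332, -0.065, 1.46, 0.022, 1.35, -0.088], TCP at [0.625, 0, 0.201] pointing down, gripper open.
Joint ranges: [-2.6, 2.6], [-0.5, 2.12], [-1.47, 1.34], [0.16, 2.42], [-1.27, 4.41], [0.06, 2.06], [-2.6, 2.6]. Speed limits (rad/s): [2.22, 2.22, 2.79, 2.79, 3.14, 3.14, 3.14].

### API

Orientations are given as a rotation vector (axis times angle).
In Python, from rig import * gives the robot as it stands. Calls block until the motion is done:
- goto(position, orientation): joint-space move of the TCP to a pose.
- move_straight(position, orientation=None, feed=0.15): straight line of the TCP; orientation=None keeps the orientation; feed is the mean speed in m/s.
- movej(angles): joint-space move.
- set_gripper(opening): finger opening in m; the grip force is fixed at half the most; returns when the fingers have stopped.
- wait(seconds).
- inverse_kinematics(position, orientation): joint angles nearest the present ones, or None.
- camera(name): name is "scene" or "side" or "wrist"; returns a dict with "color" (384x512x3 uint8, red, green, blue), "depth" (384x512 float32, m along the optical axis (not along the pixel's ray), 0 where there is no reading), "fx", "fy", "cx", "cy" (pixels), "cam_to_world" (4x4, takes a point from camera to world coordinates); the wrist camera has in their place "mount" (4x4, takes a point from camera to tool coordinates, whose origin is the TCP and whose axes are the flange's). Camera axes: x right, y up, looking along -z (the intrinsics and any distortion apply to the point x, -y, -z); pixel columns grow to the right and rows downward; lengths in m; the calibration is good to about 2 mm. A picture is of the moment at which its call begins: read the wrist's pose just before it.
A pose or a line that the arm cannot do raises Unreachable and nothing moves.
- hand_in(): hands the job in; it is judged then, once.
Readings, each from a call of its own:
- current_time_s(): time.
- current_joint_positions(): joint angles.
- current_dq(): joint speeds.
- current_joint_efforts(): joint torques, N m.
- current_tool_pos(): TCP position.
- current_ee_rot(): TCP orientation.
- current_force(): force on the tool from outside, world axes, zero at the start.
- current_torque(): the same for the moment, N m.
- current_grip_width(): finger opening in m.
- current_finger_force(): force on a finger pad.
Only numpy, scipy, OpenCV 4.12 (cv2) and the standard library are available. Lean on these libraries where they do the work, as an engineer would, in place of code of your own. Each camera call takes 0.05 s, during which the arm holds its last target. There are 200 camera calls.

## Working session

There is one attempt and no reset: what is moved stays moved. The work goes in short steps, each a Python script; the robot and the scene stay as the last script left them, time stands still between calls to the robot, and variables do not carry over. Pictures are saved under pics/ and viewed, at most 10 in all, crops included, and the job is handed in when it is done.

```bash
mkdir -p pics; ls
python3 - <<'E'
from rig import *
import cv2,numpy as np,pickle
d={n:camera(n) for n in("scene","side","wrist")}
d['pose']=(current_tool_pos(),current_ee_rot())
pickle.dump(d,open('d0.pkl','wb'))
for n in("scene","side"):
    print(n,d[n]['fx'],d[n]['cx'],d[n]['cy'],np.round(d[n]['cam_to_world'],3).tolist(),[k for k in d[n]])
    cv2.imwrite(f'pics/{n}0.png',cv2.resize(d[n]['color'][:,:,::-1],(768,576)))
print(current_time_s(),d['pose'],d['wrist']['mount'],current_force())
E
```

```text
pics
scene 378.1048349871041 254.8496535861651 184.515238550473 [[0.213, -0.81, 0.547, 1.075], [0.977, 0.179, -0.115, -0.117], [-0.005, 0.559, 0.829, 0.828], [0.0, 0.0, 0.0, 1.0]] ['color', 'depth', 'fx', 'fy', 'cx', 'cy', 'cam_to_world']
side 365.29713014606153 253.18622464700502 192.89903251982855 [[0.721, 0.436, -0.539, 0.2], [-0.693, 0.427, -0.581, -0.406], [-0.023, 0.792, 0.61, 0.516], [0.0, 0.0, 0.0, 1.0]] ['color', 'depth', 'fx', 'fy', 'cx', 'cy', 'cam_to_world']
0.15 (array([ 6.24679434e-01, -2.34743514e-05,  2.00631542e-01]), array([-2.22093069e+00, -2.22088201e+00,  1.30404915e-03])) [[ 1.68256575e-03  9.69685646e-01  2.44349987e-01  6.69019531e-02]
 [ 9.99998327e-01 -1.45627579e-03 -1.10674533e-03 -5.20484021e-04]
 [-7.17354091e-04  2.44351441e-01 -9.69686474e-01 -1.82965774e-01]
 [ 0.00000000e+00  0.00000000e+00  0.00000000e+00  1.00000000e+00]] [-0.39290874 -0.39052385  0.46254737]
```

View pics/scene0.png

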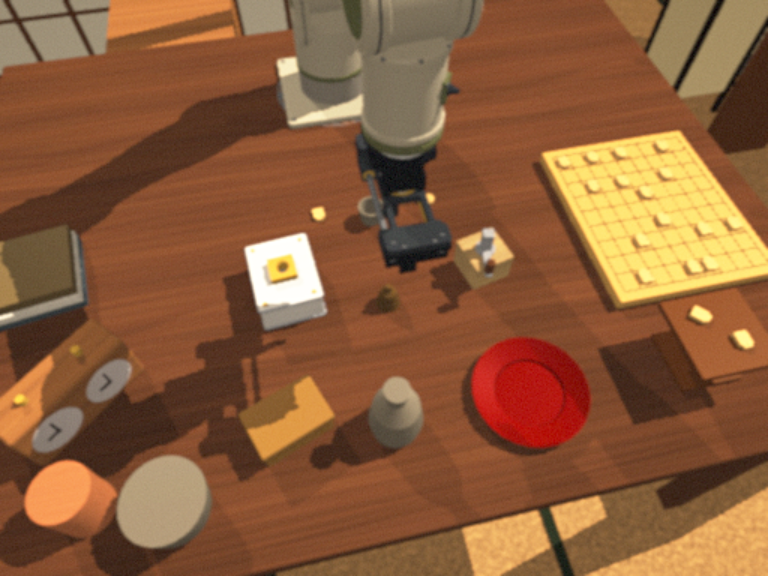

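View pics/side0.png

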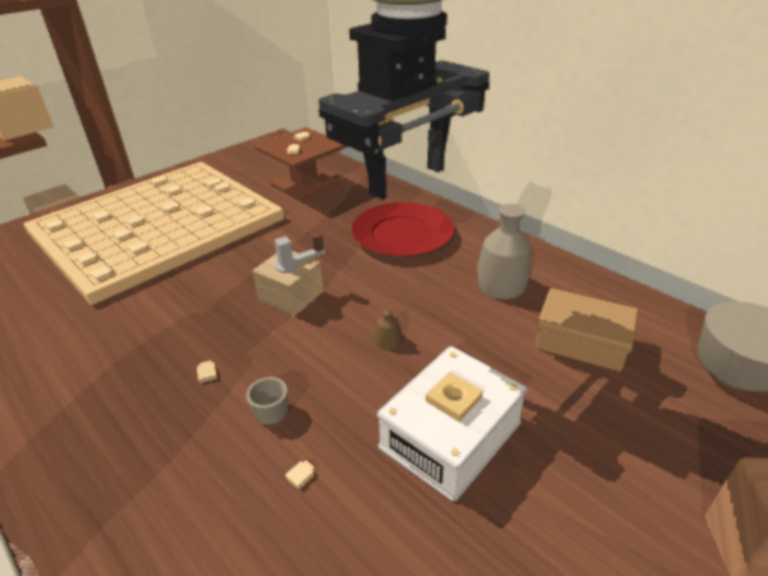

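The scene view shows the crank hub at about (487,238) and the boss at (283,268). In the side view the hub is at (284,248), the knob at (318,242) and the boss hole at (453,392), all in 768-px coordinates. Next I'll get rough positions, then measure from the wrist camera.

```bash
cat > h.py <<'E'
import numpy as np,cv2,pickle
from scipy.spatial.transform import Rotation as R
def T(pos,rv):
    M=np.eye(4);M[:3,:3]=R.from_rotvec(rv).as_matrix();M[:3,3]=pos;return M
def ray(c,M,u,v):
    d=M[:3,:3]@np.array([(u-c['cx'])/c['fx'],-(v-c['cy'])/c['fy'],-1.]);return M[:3,3],d
def onz(c,M,u,v,z):
    o,d=ray(c,M,u,v);return o+d*(z-o[2])/d[2]
def dep(c,M,u,v):
    o,d=ray(c,M,u,v);return o+d*c['depth'][int(round(v)),int(round(u))]
def cross(a,b):
    (o,d),(p,e)=a,b;s=np.linalg.lstsq(np.c_[d,-e],p-o,rcond=None)[0]
    x,y=o+d*s[0],p+e*s[1];return (x+y)/2,np.linalg.norm(x-y)
def down(yaw): # tool z down, tool y at angle yaw in world xy
    y=np.array([np.cos(yaw),np.sin(yaw),0]);z=np.array([0,0,-1.])
    return R.from_matrix(np.c_[np.cross(y,z),y,z]).as_rotvec()
def shot(name):
    from rig import camera,current_tool_pos,current_ee_rot
    P=T(current_tool_pos(),current_ee_rot());c=camera('wrist');c['M']=P@c['mount']
    pickle.dump(c,open(name+'.pkl','wb'));return c
E
python3 - <<'E'
from h import *
d=pickle.load(open('d0.pkl','rb'));s,q=d['scene'],d['side']
A,B=s['cam_to_world'],q['cam_to_world']
for n,a,b in[('hubtop',(487,233),(283,240)),('knobtop',(490,260),(318,235)),('hole',(283,267),(453,391)),('bell',(388,290),(388,318)),('cup',(370,203),(268,385)),('sake',(396,385),(511,210))]:
    a=np.array(a)/1.5;b=np.array(b)/1.5
    x,g=cross(ray(s,A,*a),ray(q,B,*b));print(n,x.round(3),g.round(4),dep(s,A,*a).round(3),dep(q,B,*b).round(3))
E
```

```text
hubtop [0.55  0.168 0.102] 0.0004 [0.548 0.169 0.1  ] [0.55  0.169 0.102]
knobtop [0.6   0.156 0.095] 0.0049 [0.595 0.16  0.091] [0.601 0.155 0.093]
hole [ 0.524 -0.167  0.073] 0.0013 [ 0.509 -0.167  0.053] [ 0.531 -0.162  0.063]
bell [ 0.585 -0.005  0.041] 0.0018 [ 0.586 -0.005  0.044] [ 0.582 -0.009  0.044]
cup [0.399 0.003 0.048] 0.0019 [0.376 0.008 0.023] [0.408 0.02  0.028]
sake [ 0.79  -0.041  0.135] 0.0034 [ 0.788 -0.04   0.133] [ 0.792 -0.042  0.134]
```

Run:
```python
from rig import *
from h import *
yaw=np.deg2rad(77)
for y in (77,-103):
    for p in ([.55,.168,.2],[.523,-.166,.2]):
        q=inverse_kinematics(p,down(np.deg2rad(y)));print(y,None if q is None else np.round(q,2))
goto([.55,.168,.22],down(yaw)); wait(.3)
a=shot('w_crank')
goto([.523,-.166,.2],down(yaw)); wait(.3)
b=shot('w_sock')
print(a['fx'],a['cx'],a['cy'],current_time_s())
cv2.imwrite('pics/w1.png',np.hstack([a['color'][:,96:416,::-1],b['color'][:,96:416,::-1]]))
```

```text
77 [-0.09  0.24 -0.33  1.59  0.08  1.33  0.91]
77 [ 0.34  0.17 -0.13  1.66  0.02  1.31  1.55]
-103 [-0.41  0.22  0.04  1.6  -0.01  1.32 -2.17]
-103 [ 0.02  0.16  0.23  1.68 -0.04  1.31 -1.54]
277.76037658898343 253.48102822428757 190.7107462558559 3.0583
```

View pics/w1.png

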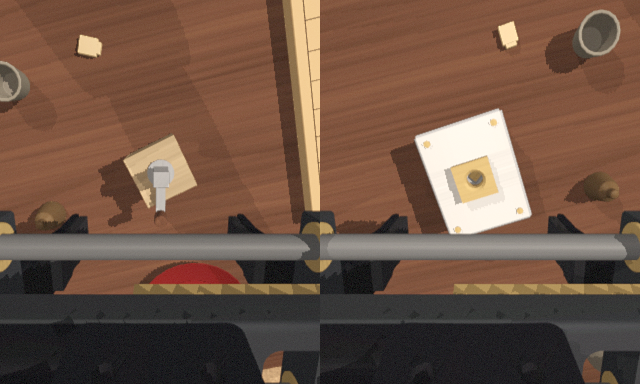

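The left half (crank) shows the hub at about (160,165) and the knob at (160,215). The right half (box) shows the brass boss with its dark bore at (475,180). I'll measure them by depth masks and cast rays onto the planes at known heights.

Run:
```python
from h import *
def cloud(c,M):
    v,u=np.mgrid[:384,:512];d=np.stack([(u-c['cx'])/c['fx'],-(v-c['cy'])/c['fy'],-np.ones(u.shape)],-1)
    return (d*c['depth'][...,None])@M[:3,:3].T+M[:3,3]
def topplane(c,M,z,xy,r,tol=.004):
    P=cloud(c,M);m=(abs(P[...,2]-z)<tol)&(np.hypot(P[...,0]-xy[0],P[...,1]-xy[1])<r)&(c['depth']>0)
    m=m.astype(np.uint8)
    cs,_=cv2.findContours(m,cv2.RETR_EXTERNAL,cv2.CHAIN_APPROX_NONE);k=max(cs,key=cv2.contourArea)
    W=np.array([onz(c,M,u,v,z)[:2] for u,v in k[:,0]])
    rc=cv2.minAreaRect((W*1000).astype(np.float32))
    v,u=np.nonzero(m)
    Q=np.array([onz(c,M,a,b,z) for a,b in zip(u,v)])
    return np.round(rc[0],1),np.round(rc[1],1),round(rc[2],1),Q.mean(0).round(4),np.median(P[m>0][:,2]).round(4),m.sum()
d=pickle.load(open('d0.pkl','rb'))
wc,ws=pickle.load(open('w_crank.pkl','rb')),pickle.load(open('w_sock.pkl','rb'))
views=[('wrist',wc,ws,wc['M'],ws['M'])]+[(n,d[n],d[n],d[n]['cam_to_world'],d[n]['cam_to_world']) for n in('scene','side')]
for n,a,b,A,B in views:
    print(n)
    for lab,c,M,z,xy,r in[('hub',a,A,.1,(.55,.168),.025),('knob',a,A,.092,(.6,.156),.02),('rest',a,A,.056,(.55,.168),.06),('boss',b,B,.072,(.523,-.166),.04),('lid',b,B,.06,(.523,-.166),.1)]:
        try:print(lab,*topplane(c,M,z,xy,r))
        except Exception as e:print(lab,repr(e)[:60])
z=lambda i,u,v:cv2.resize(i['color'][v-45:v+45,u-45:u+45,::-1],(396,396),interpolation=cv2.INTER_CUBIC)
cv2.imwrite('pics/z1.png',np.hstack([z(wc,256,180),z(ws,251,180)]))
```

```text
wrist
hub [546.8 172.2] [16.8 17. ] 77.0 [0.5468 0.1721 0.1   ] 0.0994 254
knob [597.8 160. ] [14.3 13.8] 77.0 [0.598  0.1602 0.092 ] 0.0911 126
rest [547.5 172.1] [70.  69.9] 13.3 [0.5442 0.1728 0.056 ] 0.0556 2474
boss [ 521.2 -168. ] [44.3 43.9] 5.0 [ 0.5208 -0.1679  0.072 ] 0.0714 1236
lid [ 520.9 -167.8] [134.6 104.9] 5.0 [ 0.5159 -0.1669  0.06  ] 0.0594 8341
scene
hub [548.8 170.1] [17.3 21.8] 77.5 [0.5475 0.17   0.1   ] 0.1 50
knob [600.3 157.5] [11.9 17.9] 71.9 [0.6008 0.157  0.092 ] 0.0919 33
rest [545.3 144.2] [42.2 85.7] 75.0 [0.5502 0.1672 0.056 ] 0.0567 421
boss [ 521.9 -169.6] [47.1 43.8] 5.2 [ 0.5218 -0.1698  0.072 ] 0.0724 242
lid [ 522.  -169.5] [137.1 105.6] 4.9 [ 0.5261 -0.1696  0.06  ] 0.0607 1644
side
hub [549.2 169.9] [23.  19.1] 79.5 [0.549  0.1701 0.1   ] 0.1008 54
knob [599.9 157.2] [17.7 13.2] 51.0 [0.6002 0.1572 0.092 ] 0.0926 32
rest [549.6 170.2] [75.6 75.5] 13.2 [0.5431 0.1629 0.056 ] 0.0573 467
boss [ 523.3 -169.2] [49.  45.8] 6.1 [ 0.5233 -0.1692  0.072 ] 0.0732 590
lid [ 523.6 -169.1] [137.2 106.2] 4.9 [ 0.517  -0.1736  0.06  ] 0.0614 3644
```

View pics/z1.png

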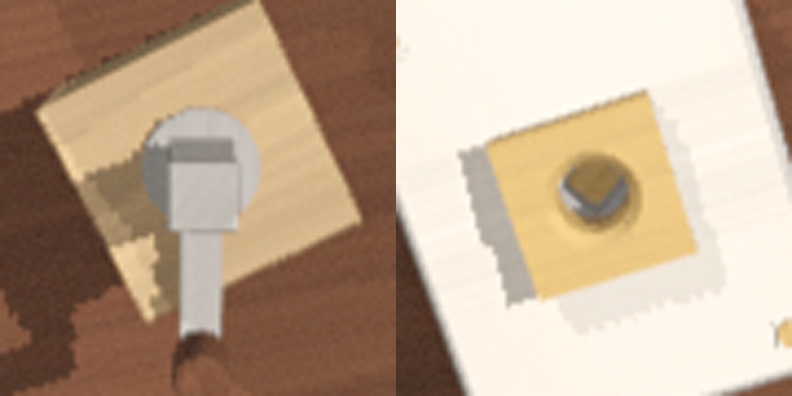

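The right crop shows the square drive in the bore as a V with its corner down near (597,215), about 45° from the tool axes. The crank hub is clean at (204,190). Next I'll take a straight-down look into the bore, plus views with the yaw turned 180° to cancel the wrist camera bias.

```bash
cat >> h.py <<'E'
def top(c,M,z,xy,r,tol=.004):
    v,u=np.mgrid[:384,:512];d=np.stack([(u-c['cx'])/c['fx'],-(v-c['cy'])/c['fy'],-np.ones(u.shape)],-1)
    P=(d*c['depth'][...,None])@M[:3,:3].T+M[:3,3]
    m=((abs(P[...,2]-z)<tol)&(np.hypot(P[...,0]-xy[0],P[...,1]-xy[1])<r)&(c['depth']>0)).astype(np.uint8)
    cs,_=cv2.findContours(m,cv2.RETR_EXTERNAL,cv2.CHAIN_APPROX_NONE);k=max(cs,key=cv2.contourArea)
    return cv2.minAreaRect((1000*np.array([onz(c,M,a,b,z)[:2] for a,b in k[:,0]])).astype(np.float32))
E
python3 - <<'E'
from rig import *
from h import *
S=np.array([.522,-.169])
b=pickle.load(open('w_sock.pkl','rb'))
m=b['mount']; C0=R.from_rotvec(down(np.deg2rad(77))).as_matrix()@m[:3,:3]
# camera straight down, keep image-right direction
r=C0[:,0].copy();r[2]=0;r/=np.linalg.norm(r);zz=np.array([0,0,1.])
C=np.eye(4);C[:3,:3]=np.c_[r,np.cross(zz,r),zz];C[:3,3]=[*S,.31]
Tt=C@np.linalg.inv(m);print('tcp',Tt[:3,3].round(3))
try:
    goto(Tt[:3,3],R.from_matrix(Tt[:3,:3]).as_rotvec());wait(.3)
    c=shot('w_down')
    i=onz;u,v=c['cx'],c['cy']
    u,v=int(u),int(v)
    cv2.imwrite('pics/down.png',cv2.resize(c['color'][v-30:v+30,u-30:u+30,::-1],(600,600),interpolation=cv2.INTER_CUBIC))
    print('boss',top(c,c['M'],.072,S,.04))
except Unreachable as e:print(e)
y=np.deg2rad(-103)
goto([.523,-.166,.2],down(y));wait(.3);c=shot('w_sock2');print('boss',top(c,c['M'],.072,S,.04))
goto([.55,.168,.22],down(y));wait(.3);c=shot('w_crank2');print('hub',top(c,c['M'],.1,(.549,.17),.025))
print('knob',top(c,c['M'],.092,(.6,.157),.02),current_time_s())
E
```

```text
tcp [ 0.542 -0.174  0.116]
boss ((521.450927734375, -168.1732177734375), (43.89081954956055, 43.89553451538086), 4.979619979858398)
boss ((522.2805786132812, -168.44345092773438), (44.3818473815918, 43.90216064453125), 5.114943504333496)
hub ((548.91796875, 171.30203247070312), (16.878726959228516, 17.175487518310547), 77.02592468261719)
knob ((599.8675537109375, 159.48721313476562), (14.311254501342773, 14.039752960205078), 77.01876068115234) 8.2917
```

View pics/down.png

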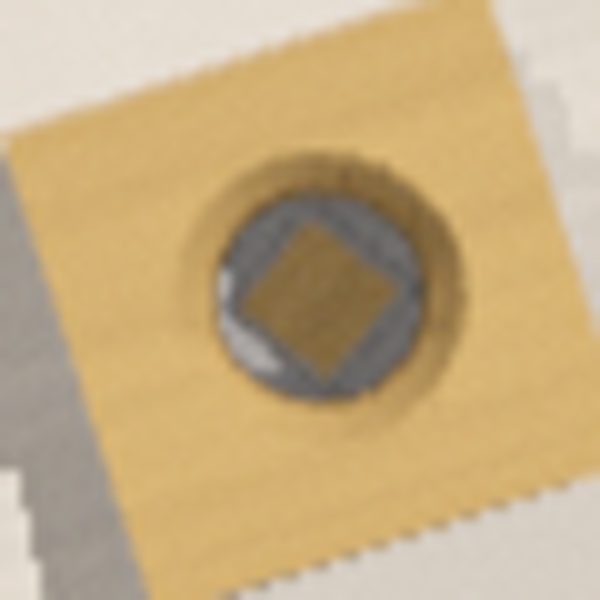

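The straight-down view shows the square drive with corners near (315,218), (400,290), (323,382) and (238,300). I'll compute its world angle, then grasp and lift.

Run:
```python
from rig import *
from h import *
c=pickle.load(open('w_down.pkl','rb'));u0,v0=int(c['cx'])-30,int(c['cy'])-30
K=np.array([(315,218),(400,290),(323,382),(238,300)])/10+[u0-.45,v0-.45]
W=np.array([onz(c,c['M'],u,v,.05)[:2] for u,v in K]);print((W*1000).round(1).tolist(),W.mean(0))
print('sides',np.linalg.norm(W-np.roll(W,1,0),axis=1).round(4))
a=[(np.degrees(np.arctan2(*(W[i]-W[i-2])[::-1]))-45)%90 for i in(2,3)];print('edge angle mod90',a)
y=np.deg2rad(-103);H=np.array([.5482,.1712])
goto([*H,.14],down(y));move_straight([*H,.069],feed=.06);f0=current_force()
set_gripper(.0);wait(.3)
print('width',current_grip_width(),'ff',current_finger_force(),current_force()-f0,current_tool_pos())
move_straight([*H,.069+.075],feed=.08);wait(.3)
print(current_grip_width(),current_tool_pos(),current_force(),current_torque(),current_time_s())
s,q=camera('scene'),camera('side');pickle.dump((s,q),open('d1.pkl','wb'))
f=lambda i,u,v:cv2.resize(i['color'][v-60:v+60,u-50:u+50,::-1],(390,468),interpolation=cv2.INTER_CUBIC)
cv2.imwrite('pics/lift.png',np.hstack([f(s,325,160),f(q,195,150)]))
```

```text
[[514.2, -166.9], [522.6, -160.6], [529.4, -169.6], [520.1, -175.7]] [ 0.52154485 -0.16821125]
sides [0.0106 0.0105 0.0113 0.0111]
edge angle mod90 [np.float64(34.88573763044379), np.float64(35.624495808689886)]
width 0.0176179103121858 ff 29.997333884239197 [ 0.61578743  0.73202014 -0.07225838] [0.54819217 0.17118621 0.06899724]
0.01747207407241103 [0.54811728 0.17112818 0.14380481] [-0.08957625  0.76166996 -0.28466034] [0.00018638 0.10263984 0.00590217] 12.8583
```

View pics/lift.png

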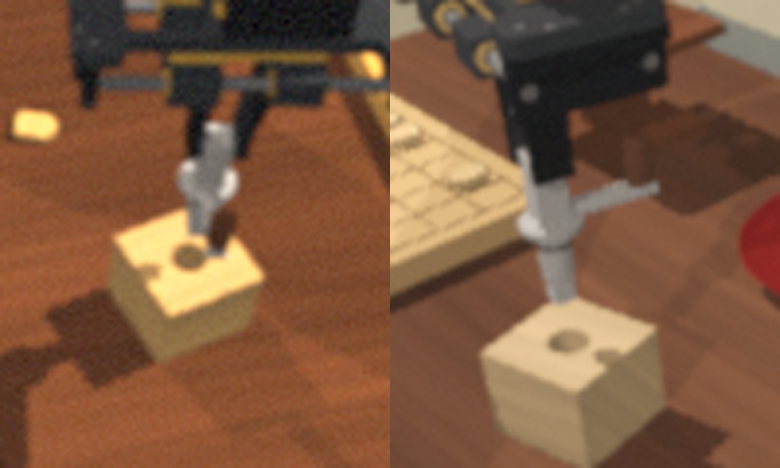

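The crank hangs from the gripper with its tip just above the rest hole. The tip is near (200,232) in the scene half and (562,300) in the side half. I'll check its tilt and offset before moving.

Run:
```python
from h import *
s,q=pickle.load(open('d1.pkl','rb'))
g=lambda c,x,y,u,v,z:onz(c,c['cam_to_world'],u-50+x/3.9,v-60+y/3.9,z).round(4)
sc=lambda x,y,z:g(s,x,y,325,160,z); sd=lambda x,y,z:g(q,x-390,y,195,150,z)
print('tip',sc(200,234,.085),sd(562,299,.085))
print('flange',sc(207,182,.133),sd(550,224,.133))
r=lambda c,x,y,u,v:ray(c,c['cam_to_world'],u-50+x/3.9,v-60+y/3.9)
print(cross(r(s,200,234,325,160),r(q,172,299,195,150)),cross(r(s,207,182,325,160),r(q,160,224,195,150)))
print('rest hole',sc(189,257,.056),sd(569,342,.056))
```

```text
tip [0.5521 0.174  0.085 ] [0.549  0.1698 0.085 ]
flange [0.5487 0.172  0.133 ] [0.5485 0.1693 0.133 ]
(array([0.55099457, 0.17426165, 0.0825082 ]), np.float64(0.001598342579780151)) (array([0.54905953, 0.17143353, 0.13246261]), np.float64(0.001622160390879726))
rest hole [0.5481 0.1724 0.056 ] [0.5491 0.1696 0.056 ]
```

The tip and flange agree with an upright, centred crank to about 1 mm. Now I'll carry it over, turn it to the drive angle and insert it in small force-checked steps.

Run:
```python
from rig import *
from h import *
S=np.array([.5221,-.1688]);o=down(np.deg2rad(-54.8))
p=current_tool_pos();move_straight([p[0],p[1],.2],feed=.12)
goto([*S,.2],o);move_straight([*S,.136],feed=.06);wait(.4)
f0=np.mean([current_force() for _ in range(3)],0);print(current_time_s(),f0,current_grip_width())
z=.136;xy=S.copy()
while z>.0965:
    z-=.0015
    move_straight([*xy,z],feed=.03);wait(.05)
    f=current_force()-f0;print(round(z,4),current_tool_pos()[2].round(4),f.round(1),(xy*1000).round(1))
    if f[2]>10: print('stop');break
    xy=xy+np.clip(f[:2]*1e-4,-.0004,.0004)*(abs(f[:2])>1.)
print(current_time_s(),current_torque(),current_grip_width())
```

```text
16.475 [ 0.41282858  0.2188771  -2.19051948] 0.017322767646270193
0.1345 0.1344 [ 0.6 -0.5  0. ] [ 522.1 -168.8]
0.133 0.133 [-0.7 -0.3  0.9] [ 522.1 -168.8]
0.1315 0.1315 [-0.4  0.2  0.9] [ 522.1 -168.8]
0.13 0.13 [-0.4 -1.6 -0.2] [ 522.1 -168.8]
0.1285 0.1284 [ 0.4 -0.3  0.3] [ 522.1 -169. ]
0.127 0.127 [-0.3 -0.   1.5] [ 522.1 -169. ]
0.1255 0.1255 [-0.9 -0.   1.2] [ 522.1 -169. ]
0.124 0.1239 [-0.6 -0.6  0.4] [ 522.1 -169. ]
0.1225 0.1225 [-0.7 -1.   0.2] [ 522.1 -169. ]
0.121 0.121 [-0.9 -0.3  0.3] [ 522.1 -169.1]
0.1195 0.1194 [-0.2 -0.3  1.7] [ 522.1 -169.1]
0.118 0.118 [-0.7  0.   0.4] [ 522.1 -169.1]
0.1165 0.1165 [ 0.  -0.7  0.6] [ 522.1 -169.1]
0.115 0.115 [-0.1 -0.4  0.7] [ 522.1 -169.1]
0.1135 0.1135 [-0.7 -0.5 -0.1] [ 522.1 -169.1]
0.112 0.112 [-0.1 -0.7  0.5] [ 522.1 -169.1]
0.1105 0.1105 [-0.2  0.2  1.3] [ 522.1 -169.1]
0.109 0.109 [-1.  -0.5  0.5] [ 522.1 -169.1]
0.1075 0.1075 [-0.8  0.4  0.9] [ 522.1 -169.1]
0.106 0.106 [-0.9  0.8  1.1] [ 522.1 -169.1]
0.1045 0.1045 [-0.6 -0.1  0.3] [ 522.1 -169.1]
0.103 0.103 [-0.3 -0.6  0.8] [ 522.1 -169.1]
0.1015 0.1017 [-0.9 -0.1  5.2] [ 522.1 -169.1]
0.1 0.1 [-2.1 -0.1  4.3] [ 522.1 -169.1]
0.0985 0.0985 [-0.3  0.   4.7] [ 521.9 -169.1]
0.097 0.0969 [ 1.  -0.5  5. ] [ 521.9 -169.1]
0.0955 0.0955 [0.9 0.5 4.1] [ 521.9 -169.1]
24.575 [-0.0343099  -0.02863095 -0.01265952] 0.017529877996474402
```

It dropped straight in and is on the follower. I'll press until it is firm, ease off, release and retreat.

Run:
```python
from rig import *
from h import *
xy=np.array([.5219,-.1691]);f0=2.19*-1;z=.0955
while z>.089:
    z-=.0005
    move_straight([*xy,z],feed=.02);wait(.05)
    f=current_force();print(round(z,4),current_tool_pos()[2].round(4),f.round(1))
    if f[2]-f0>17: break
move_straight([*xy,z+.0015],feed=.02);wait(.2);print(current_force())
set_gripper(.05);wait(.2)
p=current_tool_pos();move_straight([p[0],p[1],.2],feed=.08)
s,q=camera('scene'),camera('side');pickle.dump((s,q),open('d2.pkl','wb'))
P,_=None,None
goto([.523,-.166,.21],down(np.deg2rad(-54.8)));wait(.2);c=shot('w_end')
print('hub z.106',top(c,c['M'],.126,(.522,-.168),.02,.005))
g=lambda i,u,v:cv2.resize(i['color'][v-40:v+40,u-40:u+40,::-1],(400,400),interpolation=cv2.INTER_CUBIC)
cv2.imwrite('pics/end.png',np.hstack([g(s,188,170),g(q,303,245)]))
print(current_grip_width(),current_time_s())
```

```text
0.095 0.095 [0.  0.3 2.9]
0.0945 0.0945 [-0.6  0.4  3. ]
0.094 0.0942 [0.1 0.7 4.8]
0.0935 0.0938 [0.3 0.7 6.9]
0.093 0.0935 [-0.4  1.3  9. ]
0.0925 0.0932 [-1.1  0.9 11. ]
0.092 0.0928 [-2.   0.7 12.3]
0.0915 0.0925 [-1.8  1.2 14.5]
0.091 0.0922 [-2.3  2.5 15.8]
[-1.60093166  0.94771146  9.79267405]
hub z.106 ((524.41259765625, -166.75477600097656), (18.321178436279297, 16.933429718017578), 35.289676666259766)
0.05008257974412186 30.8583
```

View pics/end.png

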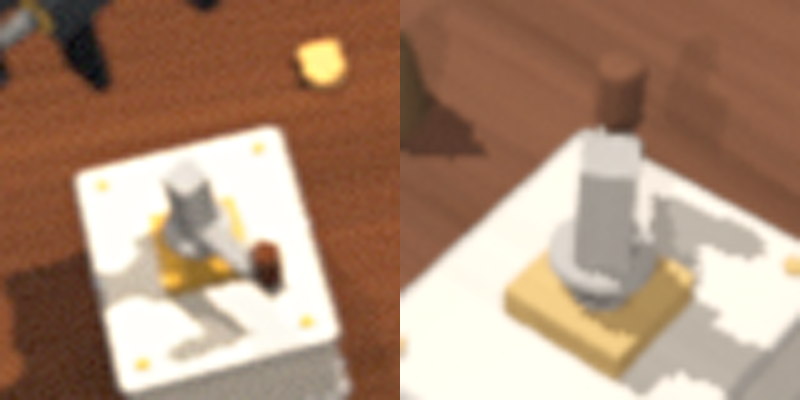

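The crank stands upright in the boss, hub top near (612,150) in the side half, with the flange just above the boss and the gripper clear. I'll check the hub top height (126 mm expected) and then hand in.

Run:
```python
from rig import *
from h import *
c=pickle.load(open('w_end.pkl','rb'));M=c['M'];s,q=pickle.load(open('d2.pkl','rb'))
def hz(c,M):
    v,u=np.mgrid[:384,:512];d=np.stack([(u-c['cx'])/c['fx'],-(v-c['cy'])/c['fy'],-np.ones(u.shape)],-1)
    P=(d*c['depth'][...,None])@M[:3,:3].T+M[:3,3]
    k=(np.hypot(P[...,0]-.522,P[...,1]+.168)<.016)&(P[...,2]>.121)&(P[...,2]<.15)
    b=(abs(P[...,0]-.522)<.028)&(abs(P[...,1]+.168)<.028)&(abs(P[...,2]-.072)<.003)
    return np.median(P[k],0).round(4),np.median(P[b][:,2]).round(4),k.sum()
print(hz(c,M),hz(s,s['cam_to_world']),hz(q,q['cam_to_world']))
z=hz(c,M)
if abs(z[0][2]-z[1]-.054)<.0015: hand_in();print('handed in')
```

```text
(array([ 0.5243, -0.1668,  0.1253]), np.float64(0.0714), np.int64(338)) (array([ 0.5246, -0.168 ,  0.1267]), np.float64(0.0721), np.int64(61)) (array([ 0.5233, -0.1687,  0.1272]), np.float64(0.0733), np.int64(134))
the job is handed in; nothing more can be done
handed in
```

I put the crank in the music box's socket, bottomed and upright, let go of it and handed the job in. The hub top measured 53.9 mm above the rim against the 54 mm expected, and the force on the tool stayed near 18 N, under the 40 N limit. I don't know the verdict, and I didn't re-measure the bystanders afterwards.

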